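# Thread the agitator shaft into the bench mixer

## Task

Take the orange-headed agitator shaft out of its storage block and thread it, tang first, down through the upper and then the lower bearing of the blue bench mixer. Its flat tang must drop into the slot of the spring-loaded drive coupling underneath, which has stopped at an unknown angle: bear down lightly and turn the shaft until it drops in, then push it fully home so that its collar rests flush on the upper bearing, and let go. Be gentle with the mixer (never push harder than 40 N) and leave the glassware and other things around it where they are.

Things in the scene. Friction and masses are not known exactly. Their poses are not given: they have to be found in the camera images.
- shaft: loose agitator shaft, 0.16-0.26 kg, upright in its block. Origin: lower end of its tang; z up the axis. Heights in mm: flat tang 15 (x) x 4 (y), z 0-8; round steel shaft 16 diameter, tapered lead z 8-10.5, to z 115; dark collar 32 diameter, z 115-121; orange head 30 (x) x 22 (y), z 121-161, white line on top along x like the tang. Tang equal after a half turn.
- shaft_tip (a point): lower end of the tang, on the shaft's axis (the shaft's origin)
- shaft_collar (a point): centre of the collar's underside, 115 mm above the tang's end on the axis. With the tang standing on the coupling unengaged it is 7 mm above the upper bracket; with the tang in the slot it can come down to rest on the bracket.
- shaft_grip (a point): the point to grip: on the axis in the head, 143 mm above the tang's end. Grip across the two flats 22 mm apart (fingers close along the shaft's own y).
- mixer: bench mixer, fixed; yaw varies. Origin on the table, on the common vertical axis of bearings and coupling; z up, front is -x. Blue base 150x110x34 mm (x -60 to 90 mm), rear column x 49 to 75 mm, two white brackets 66 mm wide (x -35 to 64 mm). Nothing is higher than 140 mm above the table.
- upper_bore (a point): centre of the upper bearing's mouth in the top face of the upper bracket, 140 mm above the table. Through hole 18 mm wide, 12 mm deep, mouth chamfered 2 mm.
- lower_bore (a point): centre of the lower bearing's mouth in the top face of the lower bracket, 84 mm above the table. Same hole as the upper: 18 mm wide, 12 mm deep, mouth chamfered 2 mm.
- coupling_top (a point): top centre of the coupling, 32 mm above table, under a black cover (hole 22 mm). One straight slot across it, 5.6 mm wide, 9.5 deep; its angle is not reported: 0.25 to 1.35 rad anticlockwise (from above) of mixer x. The tang (its x) enters within about 0.1 rad. Coupling is stiff to turn (0.05 N m) and gives down 4 mm on a spring (4 N to start, 7.7 N at 4 mm, then rigid).
- holder: grey storage block 64x64x65 mm on a black 90x90x8 mm foot, fixed; origin on the table below the middle of its upright blind hole, which is 19 mm wide, 55 mm deep, its floor 10 mm above the table. The shaft stands in it, tang on the floor, collar 125 mm above the table.
- reagent_c: white-capped bottle with a green label band, 43x43x86 mm; bystander, stands loose; origin at the centre of its underside
- beaker_water: clear beaker, 67x73x90 mm; bystander, stands loose; origin at the centre of its underside
- bowl_lemon: pale bowl with yellow fruit, 133x134x69 mm; bystander, stands loose; origin at the centre of its underside
- sample_jar_1: white-capped glass jar, 48x48x62 mm; bystander, stands loose; origin at the centre of its underside
- mortar: white mortar, 94x94x55 mm; bystander, stands loose; origin at the centre of its underside
- reagent_a: small brown bottle with white and magenta cap, 37x37x69 mm; bystander, stands loose; origin at the centre of its underside
- beaker_sample: beaker with beige contents, 73x79x85 mm; bystander, stands loose; origin at the centre of its underside
Things that resemble listed ones, but are neither listed nor needed, are in the scene too. Leave any purple look-alike of the shaft alone.

How it is judged:
On the way, in this order (a step that is already met when the one before it is completed fails the run):
1. the tang has passed down through the upper bearing (z of shaft_tip in the frame of mixer between 0.08 and 0.122 m and horizontal distance between shaft_tip and mixer below 0.006 m and angle between the z axis of shaft and the z axis of mixer, either way round below 0.06 rad), for 0.05 s.
2. the shaft has passed through the lower bearing too, down to the coupling (z of shaft_tip in the frame of mixer below 0.045 m and horizontal distance between shaft_tip and mixer below 0.004 m and angle between the z axis of shaft and the z axis of mixer, either way round below 0.06 rad), for 0.1 s.
At the end, for the whole second after the job is handed in: Shaft released, at rest, upright (0.06 rad) through both bearings, tang end within 4 mm of the mixer axis, tang in the coupling slot so that the collar underside is within 2 mm of the upper bracket top; every bystander upright within 30 mm of its start (z of shaft_collar in the frame of mixer between 0.137 and 0.142 m and horizontal distance between shaft_tip and mixer below 0.004 m and angle between the z axis of shaft and the z axis of mixer, either way round below 0.06 rad and linear speed of shaft below 0.02 m/s and distance of each of reagent_c, beaker_water, bowl_lemon, sample_jar_1, mortar, reagent_a, beaker_sample from where it was at the start of the episode below 0.03 m and angle between each of reagent_c, beaker_water, bowl_lemon, sample_jar_1, mortar, reagent_a, beaker_sample's own z axis and vertical below 0.3 rad); the robot touches nothing.
It fails at once if the shaft pushes on the mixer harder than 40 N (contact force between shaft and mixer above 40 N).
It fails at once if the fingers or arm push on the mixer harder than 40 N (contact force between any of the fingers, the arm and mixer above 40 N).
It fails at once if a bystander is moved by more than 30 mm or tipped ((distance of reagent_c from where it was at the start of the episode above 0.03 m or angle between reagent_c's own z axis and vertical above 0.3 rad) or (distance of beaker_water from where it was at the start of the episode above 0.03 m or angle between beaker_water's own z axis and vertical above 0.3 rad) or (distance of bowl_lemon from where it was at the start of the episode above 0.03 m or angle between bowl_lemon's own z axis and vertical above 0.3 rad) or (distance of sample_jar_1 from where it was at the start of the episode above 0.03 m or angle between sample_jar_1's own z axis and vertical above 0.3 rad) or (distance of mortar from where it was at the start of the episode above 0.03 m or angle between mortar's own z axis and vertical above 0.3 rad) or (distance of reagent_a from where it was at the start of the episode above 0.03 m or angle between reagent_a's own z axis and vertical above 0.3 rad) or (distance of beaker_sample from where it was at the start of the episode above 0.03 m or angle between beaker_sample's own z axis and vertical above 0.3 rad)).
It also fails if it takes over 67 s, if anything falls off the work surface, if the arm or the gripper's body presses on something with over 40 N, if the wrist force passes 120 N, or if a joint passes its speed limit or range.

## Robot

A 6-joint arm with a two-finger parallel gripper is mounted at the origin on a cart in front of the work surface, level with it; the furniture and walls round the work are solid. World frame = base frame: x ahead of the robot, y to its left, z up, the work surface at z = 0. Lengths are in m, angles in rad, forces in N, time in s.
With the tool pointing down it reaches from about 0.425 to 0.95 m from the base axis. Payload 3.5 kg.
Tool frame: the origin (TCP) lies midway between the tips of the shut fingers; the grasp point (between the pads) lies 19 mm behind it; z points along the fingers, y is the line along which they close (so a half turn about z gives the same grasp; the last joint's range is limited). The gripper opens to 85 mm and grips with 20 to 120 N. Pads are 22 mm wide; open, the fingers measure 114 mm over their backs; the gripper's body (76 mm by 85 mm) begins 54 mm behind the grasp point. The pads swing forward as they close: fully open they stand 13 mm farther back than shut.
Start: joints at [-1.296, 0.286, 1.577, -0, 1.279, -0.15], TCP at [0.278, -0.615, 0.231] pointing down, gripper open.
Joint ranges: [-2.77, 2.77], [-0.9, 2.22], [0.21, 2.48], [-1.53, 4.67], [0.24, 2.81], [-2.84, 2.84]. Speed limits (rad/s): [2.79, 2.79, 3.14, 3.14, 3.14, 3.14].

## Interface

Orientations are given as a unit quaternion [x, y, z, w].
In Python, from plant import * gives the robot as it stands.
- The arm moves only by the tool move_arm, never from a script. Its argument "moves" is a list of rows, each a list of 3 entries, a list of its own where there are three numbers: the opening, from 0 (shut) to 1 (fully open), then the shift along the tool's x, y, z in m, then the turn, a rotation vector about the tool's x, y, z in rad. A call has exactly 10 rows; each row shifts and turns the commanded pose from where the row before left it, along the tool's axes as they then stand; what a row does not reach is not made up. A row lasts 1/12 s, in which the tool goes at most 41.7 mm and 7.16 degrees, less where a joint would pass 70% of its speed; a pose out of reach is approached as far as the arm can. A call is refused whole if a number of a shift passes 0.0417 or a number of a turn 0.125, either way. A call with a gripper value outside its range is refused whole. The fingers move at their own pace and stop on an object; "grip_force" is the grip in N (left out, the last holds). Time passes only in rows, so rows that do not move let the fingers close, or fill a call up. It gives the time, the measured TCP pose, the force, the opening and the grip force at its end, in the units of the state.
- get_state(): the state, without advancing time (a new reading comes with each control period).
- read_camera(name): name is "scene" or "top" or "wrist"; returns the picture (480x640x3 uint8, red, green, blue); there is no depth.
- camera_params(name): a dict with "fx", "fy", "cx", "cy" (pixels), "k1" (the pictures are not rectified: a ray, as slopes to the right and down, at radius r is drawn at 1 + k1 r^2 times it, then the intrinsics apply), "rvec" (rotation vector, rad) and "tvec" (3), from world to camera coordinates, as OpenCV has them; the wrist camera has in their place "tool_from_camera" (4x4, takes a point from camera to tool coordinates, whose origin is the TCP and whose axes are the flange's). Camera axes: x right, y down, z forward; pixel columns grow to the right and rows downward; lengths in m; the calibration is good to about 2 mm. A picture is of the moment at which its call begins: read the wrist's pose just before it. camera_params takes no time and is no camera call.
- sign_off(): hands the job in; it is judged then, once.
The state is a dict: "time": time; "qpos": joint angles; "dq": joint speeds; "joint_efforts": joint torques, N m; "eef_pos": TCP position; "tcp_rot": TCP orientation; "contact_force": force on the tool from outside, world axes, zero at the start; "wrist_torque": the same for the moment, N m; "opening": opening from 0.0 (shut) to 1.0 (fully open); "finger_force": force on a finger pad.
Only numpy, scipy, OpenCV 4.12 (cv2) and the standard library are available. Lean on these libraries where they do the work, as an engineer would, in place of code of your own. Each camera call takes 0.05 s, during which the arm holds its last target. There are 200 camera calls.

## Working session

There is one attempt and no reset: what is moved stays moved. The work goes in short steps, Python scripts to look and compute and a tool call to move; the robot and the scene stay as the last step left them, time stands still between calls to the robot, and variables do not carry over. Pictures are saved under pics/ and viewed, at most 10 in all, crops included, and the job is handed in when it is done.

Besides the shell and the picture viewer there is one more tool, called after "Emit:" as name([rows], argument=value, ...), one row to a line, values as JSON. move_arm: Moves the arm, as the interface text tells. Its arguments: {"type":"object","properties":{"moves":{"type":"array"},"grip_force":{"type":"number"}},"required":["moves"]}

```bash
mkdir -p pics; python3 - <<'E'
from plant import *
import cv2
print(get_state())
for n in("scene","top"):
    im=read_camera(n);cv2.imwrite(f"pics/{n}0.png",im[:,:,::-1]);print(n,camera_params(n))
print(camera_params("wrist"))
E
```

```text
{'time': 0.0, 'qpos': array([-1.29601026e+00,  2.87159884e-01,  1.57820820e+00,  7.98240573e-06,
        1.27859209e+00, -1.50003745e-01]), 'dq': array([-1.97919563e-04, -4.48550973e-04, -8.15901126e-04, -5.15318340e-04,
        7.73170452e-05, -2.86041677e-05]), 'joint_efforts': array([-1.45346425e-03, -4.05988276e+01, -2.92625874e+01, -2.70280798e-04,
        5.82113615e-03,  3.81891979e-06]), 'eef_pos': array([ 0.27803035, -0.61434739,  0.22993414]), 'tcp_rot': array([ 9.77528427e-01,  2.10800317e-01, -6.99951513e-05, -1.18169690e-03]), 'contact_force': array([-0.67624798, -0.79859   ,  0.56224754]), 'wrist_torque': array([ 0.0126429 ,  0.02879351, -0.05940942]), 'finger_force': 0.0, 'opening': 1.0012878334532322}
scene {'fx': 447.4303191663206, 'fy': 447.4303191663206, 'cx': 321.4338904732115, 'cy': 237.87572661180093, 'k1': -0.004663827355553896, 'rvec': array([ 0.71171028, -2.43940085,  1.38719057]), 'tvec': array([0.4915987 , 0.29315449, 0.84157603])}
top {'fx': 500.07955466792066, 'fy': 500.07955466792066, 'cx': 314.2177920095497, 'cy': 239.05624340366518, 'k1': -0.13445630903895026, 'rvec': array([ 2.05593919, -2.17220146,  0.2302016 ]), 'tvec': array([0.01701093, 0.63372685, 1.23366495])}
{'fx': 389.4933719236862, 'fy': 389.4933719236862, 'cx': 319.9603698708873, 'cy': 229.92052265218865, 'k1': -0.03351919654070532, 'tool_from_camera': array([[ 1.31393685e-04, -9.53759231e-01, -3.00571641e-01,
         7.59032335e-02],
       [ 9.99999936e-01,  2.48856870e-05,  3.58179908e-04,
        -1.06502487e-03],
       [-3.34137462e-04, -3.00571668e-01,  9.53759173e-01,
        -1.42148378e-01],
       [ 0.00000000e+00,  0.00000000e+00,  0.00000000e+00,
         1.00000000e+00]])}
```

View pics/scene0.png

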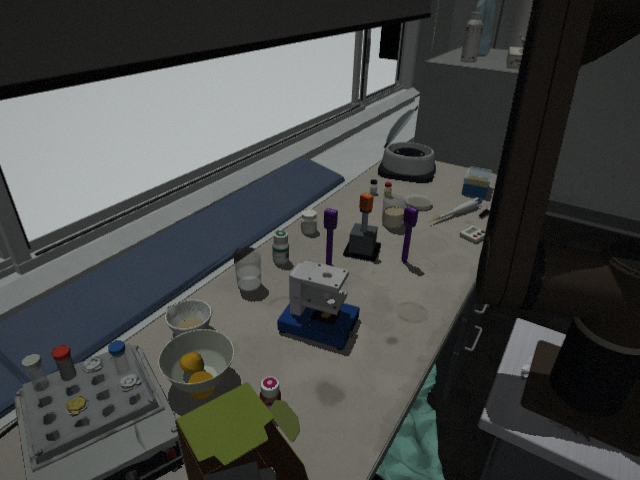

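View pics/top0.png

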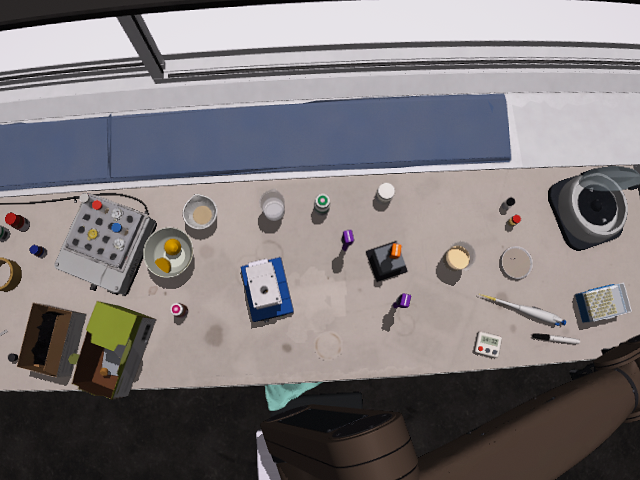

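The orange-headed shaft is at scene (366,203) and top (396,250). The look-alikes are purple, at top (348,237) and (404,300), and I'll leave them alone. The mixer is at top (266,290), with its bore near (264,289). Next is one close crop to check this.

```bash
cat > h.py <<'E'
import numpy as np,cv2
from plant import *
from scipy.spatial.transform import Rotation as R
def ray(name,px,st=None):
    p=camera_params(name); d=(np.array(px,float)-[p['cx'],p['cy']])/[p['fx'],p['fy']]
    u=d.copy()
    for _ in range(20): u=d/(1+p['k1']*(u@u))
    v=np.array([*u,1.])
    if name=='wrist':
        T=p['tool_from_camera'];Rt=R.from_quat(st['tcp_rot']).as_matrix()
        return st['eef_pos']+Rt@T[:3,3],Rt@T[:3,:3]@v
    M=R.from_rotvec(p['rvec']).as_matrix(); return -M.T@p['tvec'],M.T@v
def atz(name,px,z,st=None):
    o,d=ray(name,px,st); return o+d*(z-o[2])/d[2]
def proj(name,X,st=None):
    p=camera_params(name)
    if name=='wrist':
        T=p['tool_from_camera'];Rt=R.from_quat(st['tcp_rot']).as_matrix()
        c=T[:3,:3].T@(Rt.T@(np.array(X)-st['eef_pos'])-T[:3,3])
    else: c=R.from_rotvec(p['rvec']).as_matrix()@X+p['tvec']
    u=c[:2]/c[2];u=u*(1+p['k1']*(u@u));return u*[p['fx'],p['fy']]+[p['cx'],p['cy']]
def tri(a,b):
    (o1,d1),(o2,d2)=a,b
    s=np.linalg.lstsq(np.c_[d1,-d2],o2-o1,rcond=None)[0]
    x,y=o1+s[0]*d1,o2+s[1]*d2; return (x+y)/2,np.linalg.norm(x-y)
E
python3 - <<'E'
from h import *
t=cv2.imread('pics/top0.png');s=cv2.imread('pics/scene0.png')
c=lambda im,x,y,w,h:cv2.resize(im[y:y+h,x:x+w],(400,300),interpolation=cv2.INTER_CUBIC)
a=np.vstack([np.hstack([c(t,226,250,80,60+15-15),c(t,356,225,80,60)]),np.hstack([c(s,270,250,100,75+0),c(s,320,185,100,75)])])
cv2.imwrite('pics/crop0.png',a)
E
```

```text
(no output)
```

View pics/crop0.png

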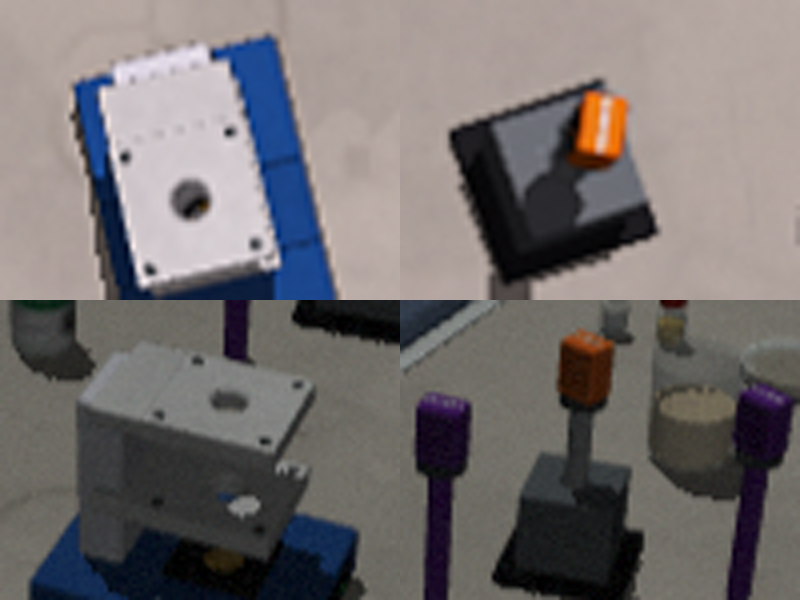

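The crop confirms the orange head with its white line, at top (396.2,251), and the mixer bore at top (264,290) and scene (327.5,275).

```bash
python3 - <<'E'
from h import *
P=lambda x,y:(226+x/5,250+y/5)
print('bore',atz('top',P(190,200),.14),atz('scene',(327.5,275),.14),tri(ray('top',P(190,200)),ray('scene',(327.5,275))))
sc=[atz('top',P(*q),.14) for q in((125,156),(231,132),(256,243),(150,270))]
f=(sc[2]+sc[3])/2;b=(sc[0]+sc[1])/2;d=b-f;print('mixer yaw',np.arctan2(d[1],d[0]),'sides',np.linalg.norm(d),np.linalg.norm(sc[0]-sc[1]))
d=sc[0]-sc[1];print('yaw from y',np.arctan2(d[1],d[0])-np.pi/2)
H=(356+201/5,225+130/5)
print('head',atz('top',H,.171),atz('scene',(366.5,195),.171),tri(ray('top',H),ray('scene',(366.5,195))))
a=atz('top',(356+207/5,225+97/5),.171)-atz('top',(356+197/5,225+158/5),.171);print('line',np.arctan2(a[1],a[0]),np.linalg.norm(a))
s=get_state();print(R.from_quat(s['tcp_rot']).as_matrix())
# clearance of others
for n,p,z in(('purple1',(348,237),.17),('purple2',(404,300),.17),('beakerS',(458,258),.05),('capwhite',(386,191),.06),('green',(322,202),.086),('bw',(272,207),.05)):print(n,atz('top',p,z).round(3))
E
```

```text
bore [0.4997574  0.11062073 0.14      ] [0.49970534 0.1102779  0.14      ] (array([0.49964781, 0.11056254, 0.14021905]), np.float64(0.00018413424238266802))
mixer yaw 0.18060661413738419 sides 0.05577780103751315 0.052432672201523
yaw from y 0.17178479940945546
head [ 0.57182277 -0.20990868  0.171     ] [ 0.57595489 -0.2109545   0.171     ] (array([ 0.57323128, -0.20909693,  0.1721363 ]), np.float64(0.0034250663973743817))
line -0.24839772744938163 0.030155259973346064
[[ 9.11124825e-01  4.12130064e-01 -6.03122758e-04]
 [ 4.12130382e-01 -9.11122447e-01  2.10579066e-03]
 [ 3.18340954e-04 -2.16720336e-03 -9.99997601e-01]]
purple1 [ 0.612 -0.097  0.17 ]
purple2 [ 0.454 -0.218  0.17 ]
beakerS [ 0.565 -0.395  0.05 ]
capwhite [ 0.756 -0.217  0.06 ]
green [ 0.727 -0.043  0.086]
bw [0.731 0.09  0.05 ]
```

Emit:
move_arm([
  [1,[0.02,-0.011,-0.003],[0,0,0]],
  [1,[0.036,-0.0205,0],[0,0,0]],
  [1,[0.036,-0.0205,0],[0,0,0]],
  [1,[0.036,-0.0205,0],[0,0,0]],
  [1,[0.036,-0.0205,0],[0,0,0]],
  [1,[0.036,-0.0205,0],[0,0,0]],
  [1,[0.036,-0.0205,0],[0,0,0]],
  [1,[0.036,-0.0205,0],[0,0,0]],
  [1,[0.036,-0.0205,0],[0,0,0]],
  [1,[0.036,-0.0205,0],[0,0,0]],
], grip_force=40)

```text
time: 0.93
eef_pos: [0.5116, -0.293, 0.2339]
tcp_rot: [0.978, 0.211, -0.0, -0.0]
contact_force: [0.9, 0.1, 1.1]
opening: 1.0
finger_force: 0.0
```

Emit:
move_arm([
  [1,[0.036,-0.0205,0],[0,0,0]],
  [1,[0.036,-0.0205,0],[0,0,0]],
  [1,[0.01,-0.005,0],[0,0,0]],
  [1,[0,0,0],[0,0,0.11]],
  [1,[0,0,0],[0,0,0.113]],
  [1,[0,0,0],[0,0,0.113]],
  [1,[0,0,0],[0,0,0.113]],
  [1,[0,0,0],[0,0,0.113]],
  [1,[0,0,0],[0,0,0.113]],
  [1,[0,0,0],[0,0,0]],
])

```text
time: 1.77
eef_pos: [0.5664, -0.2196, 0.2337]
tcp_rot: [0.992, -0.126, -0.001, -0.0]
contact_force: [-0.6, 0.6, -0.1]
opening: 1.001
finger_force: 0.0
```

```bash
cat >> h.py <<'E'
def yaw(st):
    M=R.from_quat(st['tcp_rot']).as_matrix();return np.arctan2(M[1,0],M[0,0])
def todo(st,xyz,yw):
    M=R.from_quat(st['tcp_rot']).as_matrix()
    print('at',st['eef_pos'].round(4),'yaw',yaw(st).round(4),'tilt',M[:,2].round(4),'t',st['time'])
    print('tool shift',(M.T@(np.array(xyz)-st['eef_pos'])).round(4),'turn z',round(yaw(st)-yw,4))
E
python3 - <<'E'
from h import *
s=get_state();im=read_camera('wrist');cv2.imwrite('pics/w1.png',im[:,:,::-1])
todo(s,[.573,-.2095,.23],-.25);print(proj('wrist',[.573,-.2095,.171],s),s['contact_force'])
E
```

```text
at [ 0.5664 -0.2196  0.2337] yaw -0.2524 tilt [-1.e-03  4.e-04 -1.e+00] t 1.7667
tool shift [ 0.0039 -0.0114  0.0037] turn z -0.0024
[299.79360622 241.89809587] [-0.6246074  0.5555918 -0.0922219]
```

View pics/w1.png

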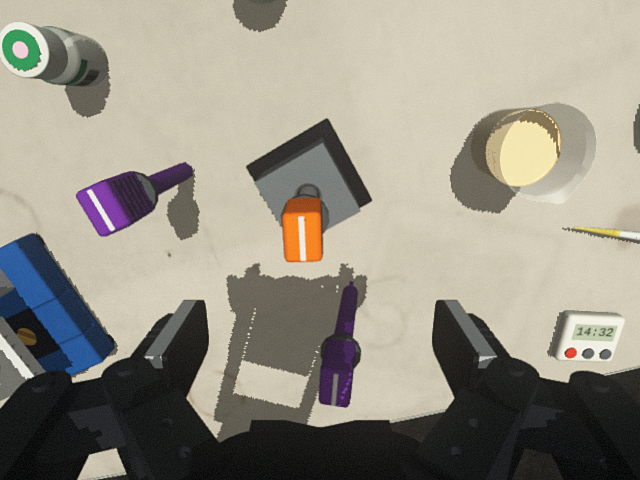

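The wrist view shows the orange head with its line from (303,217) to (303,261), so its centre is about (303,239). I predicted (300,242). The purple look-alikes are at (110,205) and (337,375).

```bash
python3 - <<'E'
from h import *
s=get_state()
c=atz('wrist',(303,239),.171,s);print(c)
a=atz('wrist',(302.5,217),.171,s)-atz('wrist',(303,261),.171,s);print(np.linalg.norm(a),np.arctan2(a[1],a[0]))
todo(s,[c[0],c[1],.134],-.25)
E
```

```text
[ 0.57417552 -0.21160614  0.171     ]
0.025841818987019767 -0.2507254436588613
at [ 0.5664 -0.2196  0.2338] yaw -0.2482 tilt [-1.e-03  4.e-04 -1.e+00] t 1.8167
tool shift [ 0.0057 -0.0096  0.0998] turn z 0.0018
```

Emit:
move_arm([
  [1,[0.005,-0.0105,0],[0,0,0]],
  [1,[0,0,0.01],[0,0,0]],
  [1,[0,0,0.02],[0,0,0]],
  [1,[0,0,0.02],[0,0,0]],
  [1,[0,0,0.02],[0,0,0]],
  [1,[0,0,0.02],[0,0,0]],
  [1,[0,0,0.008],[0,0,0]],
  [1,[0,0,0],[0,0,0]],
  [0.4,[0,0,0],[0,0,0]],
  [0.4,[0,0,0],[0,0,0]],
], grip_force=60)

```text
time: 2.65
eef_pos: [0.5752, -0.2108, 0.1377]
tcp_rot: [0.992, -0.124, 0.001, 0.0]
contact_force: [-0.1, -0.1, -0.5]
opening: 0.745
finger_force: 0.0
```

Emit:
move_arm([
  [0.3,[0,0,0],[0,0,0]],
  [0.2,[0,0,0],[0,0,0]],
  [0.1,[0,0,0],[0,0,0]],
  [0,[0,0,0],[0,0,0]],
  [0,[0,0,0],[0,0,0]],
  [0,[0,0,0],[0,0,0]],
  [0,[0,0,0],[0,0,0]],
  [0,[0,0,0],[0,0,0]],
  [0,[0,0,0],[0,0,0]],
  [0,[0,0,0],[0,0,0]],
])

```text
time: 3.48
eef_pos: [0.5749, -0.2109, 0.1375]
tcp_rot: [0.992, -0.125, 0.001, 0.0]
contact_force: [0.0, -0.3, 5.9]
opening: 0.249
finger_force: 59.5
```

```bash
python3 - <<'E'
from h import *
s=get_state();im=read_camera('wrist');cv2.imwrite('pics/w2.png',im[:,:,::-1])
todo(s,[.5737,-.2105,.134],-.25);print(s['contact_force'],s['opening'],s['finger_force'],s['wrist_torque'])
E
```

```text
at [ 0.5749 -0.2109  0.1375] yaw -0.2502 tilt [ 0.0016 -0.001  -1.    ] t 3.4833
tool shift [-0.0012 -0.0001  0.0035] turn z -0.0002
[ 0.03294371 -0.34869893  5.93975285] 0.24907170681958346 59.53450083732605 [0.02671446 0.08091816 0.0257688 ]
```

View pics/w2.png

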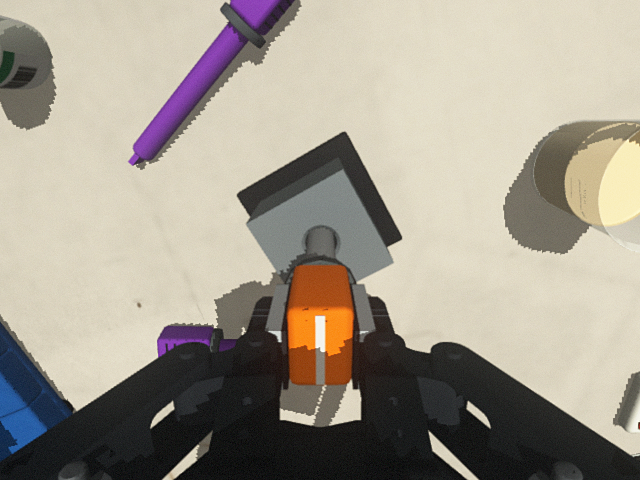

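The shaft is gripped squarely: the head's top face is centred near (320,350), between the pads, and the opening is 21 mm. Next I lift it.

Emit:
move_arm([
  [0,[0,0,-0.005],[0,0,0]],
  [0,[0,0,-0.01],[0,0,0]],
  [0,[0,0,-0.02],[0,0,0]],
  [0,[0,0,-0.02],[0,0,0]],
  [0,[0,0,-0.02],[0,0,0]],
  [0,[0,0,-0.025],[0,0,0]],
  [0,[0,0,-0.025],[0,0,0]],
  [0,[0,0,-0.02],[0,0,0]],
  [0,[0,0,-0.01],[0,0,0]],
  [0,[0,0,0],[0,0,0]],
])

```text
time: 4.37
eef_pos: [0.575, -0.2108, 0.2944]
tcp_rot: [0.992, -0.125, 0.002, 0.001]
contact_force: [-0.3, 0.4, -1.8]
opening: 0.249
finger_force: 59.5
```

```bash
python3 - <<'E'
from h import *
s=get_state();ims=[]
todo(s,[.4997,.1105,s['eef_pos'][2]],.40);print(s['contact_force'],s['opening'],s['finger_force'],s['wrist_torque'])
im=read_camera('wrist')[:,:,::-1]
M=R.from_quat(s['tcp_rot']).as_matrix()
tip=s['eef_pos']+M[:,2]*.1275
print('pred tip top/scene/wrist',tip,[proj(n,tip,s).round(1) for n in('top','scene','wrist')])
for i in range(3):print('wrist head centre x off',0.005*(i-1),proj('wrist',s['eef_pos']-M[:,2]*.0335+M[:,0]*.005*(i-1),s).round(1))
sc=read_camera('scene')[:,:,::-1];tp=read_camera('top')[:,:,::-1]
def crop(im,p,h=40,w=53):x,y=int(p[0]),int(p[1]);print(x-w,y-h);return cv2.resize(im[y-h:y+h,x-w:x+w],(400,300),interpolation=cv2.INTER_CUBIC)
a=np.vstack([np.hstack([crop(sc,proj('scene',tip)-[0,15]),crop(tp,proj('top',tip))]),np.hstack([cv2.resize(im[220:460,160:480],(400,300)),np.zeros((300,400,3),np.uint8)])])
cv2.imwrite('pics/l.png',a)
E
```

```text
at [ 0.575  -0.2108  0.2944] yaw -0.2501 tilt [ 0.004  -0.0021 -1.    ] t 4.3667
tool shift [-0.1525 -0.2926 -0.001 ] turn z -0.6501
[-0.29358322  0.40916159 -1.82718789] 0.24916017584845107 59.51072573661804 [ 0.01539827 -0.03549314  0.00236063]
pred tip top/scene/wrist [ 0.57552868 -0.21102894  0.16688712] [array([396.2, 249.8]), array([366.5, 196.5]), array([320.2, 217.4])]
wrist head centre x off -0.005 [320.8 363.7]
wrist head centre x off 0.0 [320.8 350.8]
wrist head centre x off 0.005 [320.8 337.5]
313 141
343 209
```

View pics/l.png

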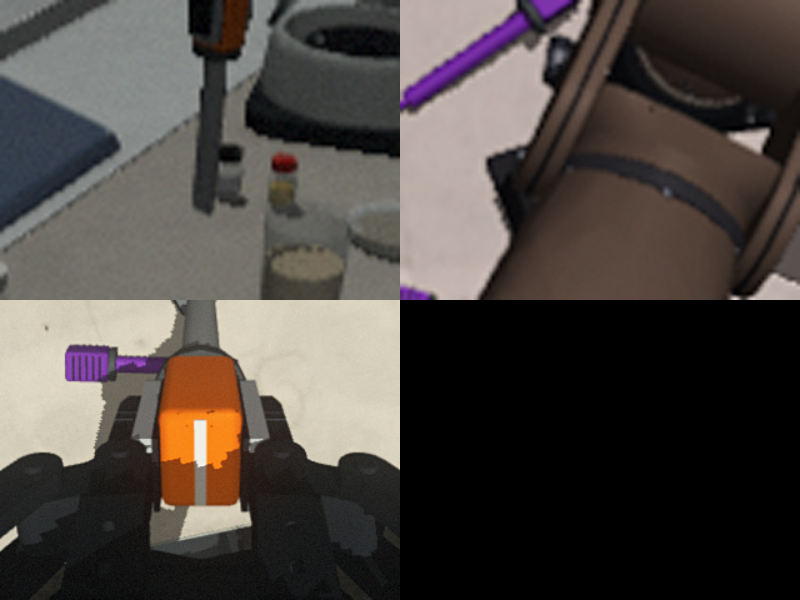

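The scene view puts the tip at (366.5,197.5), against a predicted (366.5,196.5). The head is centred on the grasp, so I carry it to the mixer.

Emit:
move_arm([
  [0,[-0.007,-0.014,0],[0,0,0]],
  [0,[-0.016,-0.031,0],[0,0,0]],
  [0,[-0.016,-0.031,0],[0,0,0]],
  [0,[-0.016,-0.031,0],[0,0,0]],
  [0,[-0.016,-0.031,0],[0,0,0]],
  [0,[-0.016,-0.031,0],[0,0,0]],
  [0,[-0.016,-0.031,0],[0,0,0]],
  [0,[-0.016,-0.031,0],[0,0,0]],
  [0,[-0.016,-0.031,0],[0,0,0]],
  [0,[-0.012,-0.02,0],[0,0,0]],
])

```text
time: 5.35
eef_pos: [0.4993, 0.1025, 0.2894]
tcp_rot: [0.992, -0.124, -0.002, -0.001]
contact_force: [0.3, -0.0, -2.0]
opening: 0.245
finger_force: 59.5
```

Emit:
move_arm([
  [0,[-0.005,-0.0105,0],[0,0,-0.05]],
  [0,[0,0,0],[0,0,-0.1]],
  [0,[0,0,0],[0,0,-0.1]],
  [0,[0,0,0],[0,0,-0.1]],
  [0,[0,0,0],[0,0,-0.1]],
  [0,[0,0,0],[0,0,-0.1]],
  [0,[0,0,0],[0,0,-0.1]],
  [0,[0,0,0],[0,0,0]],
  [0,[0,0,0],[0,0,0]],
  [0,[0,0,0],[0,0,0]],
])

```text
time: 6.18
eef_pos: [0.4987, 0.1109, 0.2903]
tcp_rot: [0.98, 0.198, -0.001, -0.0]
contact_force: [0.1, -0.5, -2.2]
opening: 0.252
finger_force: 59.4
```

```bash
python3 - <<'E'
from h import *
s=get_state()
todo(s,[.4997,.1105,.284],.40)
M=R.from_quat(s['tcp_rot']).as_matrix()
tip=s['eef_pos']+M[:,2]*.1275
print(tip,s['contact_force'],s['opening'],[proj(n,tip,s).round(1) for n in('scene','wrist')],[proj(n,[.4997,.1105,.14],s).round(1) for n in('scene','wrist')])
sc=read_camera('scene')[:,:,::-1];w=read_camera('wrist')[:,:,::-1]
p=proj('scene',tip).astype(int);x0,y0=p[0]-40,p[1]-45;print(x0,y0)
q=proj('wrist',tip,s).astype(int);print('w0',q[0]-80,max(q[1]-120,0))
y1=max(q[1]-120,0)
a=np.hstack([cv2.resize(sc[y0:y0+80,x0:x0+80],(400,400),interpolation=cv2.INTER_CUBIC),cv2.resize(w[y1:y1+160,q[0]-80:q[0]+80],(400,400),interpolation=cv2.INTER_CUBIC)])
cv2.imwrite('pics/m.png',a)
E
```

```text
at [0.4987 0.1109 0.2903] yaw 0.3979 tilt [-1.9e-03  1.0e-04 -1.0e+00] t 6.1833
tool shift [0.0008 0.0007 0.0063] turn z -0.0021
[0.498495   0.11088812 0.16282092] [ 0.08899635 -0.49041053 -2.20161154] 0.2518625582121181 [array([328.2, 266.1]), array([321.3, 217.8])] [array([327.4, 275.1]), array([322.3, 208.6])]
288 221
w0 241 97
```

View pics/m.png

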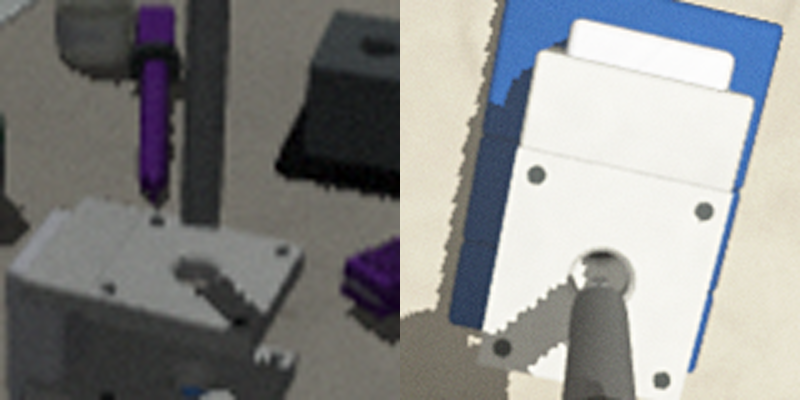

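The tip is at scene (328.4,266.6), as predicted. The bore is at wrist (322.2,207.8), against a predicted (322.3,208.6). I'll trim about 1 mm and enter the upper bearing.

Emit:
move_arm([
  [0,[0.001,0.0008,0],[0,0,0]],
  [0,[0,0,0.008],[0,0,0]],
  [0,[0,0,0.008],[0,0,0]],
  [0,[0,0,0.003],[0,0,0]],
  [0,[0,0,0.003],[0,0,0]],
  [0,[0,0,0.003],[0,0,0]],
  [0,[0,0,0.003],[0,0,0]],
  [0,[0,0,0.003],[0,0,0]],
  [0,[0,0,0.003],[0,0,0]],
  [0,[0,0,0.002],[0,0,0]],
])

```text
time: 7.12
eef_pos: [0.5005, 0.1103, 0.255]
tcp_rot: [0.98, 0.199, -0.0, -0.0]
contact_force: [-0.3, 0.0, -1.6]
opening: 0.25
finger_force: 59.6
```

Emit:
move_arm([
  [0,[0,0,0.003],[0,0,0]],
  [0,[0,0,0.003],[0,0,0]],
  [0,[0,0,0.003],[0,0,0]],
  [0,[0,0,0.003],[0,0,0]],
  [0,[0,0,0.003],[0,0,0]],
  [0,[0,0,0.003],[0,0,0]],
  [0,[0,0,0.003],[0,0,0]],
  [0,[0,0,0.003],[0,0,0]],
  [0,[0,0,0.003],[0,0,0]],
  [0,[0,0,0],[0,0,0]],
])

```text
time: 7.95
eef_pos: [0.5005, 0.1102, 0.2274]
tcp_rot: [0.98, 0.199, -0.0, 0.0]
contact_force: [-0.8, 0.8, -2.6]
opening: 0.249
finger_force: 59.5
```

```bash
python3 - <<'E'
from h import *
s=get_state()
todo(s,[.4997,.1105,.2245],.40)
print(s['contact_force'],s['wrist_torque'])
E
```

```text
at [0.5005 0.1102 0.2274] yaw 0.3998 tilt [-6.e-04 -2.e-04 -1.e+00] t 7.95
tool shift [-0.0006 -0.0006  0.0029] turn z -0.0002
[-0.84669332  0.80093056 -2.62225044] [0.05980112 0.13672349 0.07183878]
```

Emit:
move_arm([
  [0,[-0.0004,-0.0004,0.002],[0,0,0]],
  [0,[0,0,0.003],[0,0,0]],
  [0,[0,0,0.003],[0,0,0]],
  [0,[0,0,0.003],[0,0,0]],
  [0,[0,0,0.003],[0,0,0]],
  [0,[0,0,0.003],[0,0,0]],
  [0,[0,0,0.003],[0,0,0]],
  [0,[0,0,0.003],[0,0,0]],
  [0,[0,0,0.002],[0,0,0]],
  [0,[0,0,0],[0,0,0]],
])

```text
time: 8.78
eef_pos: [0.4998, 0.1104, 0.2026]
tcp_rot: [0.98, 0.199, -0.001, -0.0]
contact_force: [0.5, -0.0, -1.8]
opening: 0.25
finger_force: 59.5
```

Emit:
move_arm([
  [0,[0,0,0.003],[0,0,0]],
  [0,[0,0,0.004],[0,0,0]],
  [0,[0,0,0.004],[0,0,0]],
  [0,[0,0,0.004],[0,0,0]],
  [0,[0,0,0.004],[0,0,0]],
  [0,[0,0,0.004],[0,0,0]],
  [0,[0,0,0.004],[0,0,0]],
  [0,[0,0,0.004],[0,0,0]],
  [0,[0,0,0.003],[0,0,0]],
  [0,[0,0,0],[0,0,0]],
])

```text
time: 9.62
eef_pos: [0.4996, 0.1104, 0.1684]
tcp_rot: [0.98, 0.199, -0.001, -0.0]
contact_force: [-0.2, -0.6, -2.1]
opening: 0.247
finger_force: 59.4
```

Emit:
move_arm([
  [0,[0,0,0.001],[0,0,0]],
  [0,[0,0,0.001],[0,0,0]],
  [0,[0,0,0.001],[0,0,0]],
  [0,[0,0,0.001],[0,0,0]],
  [0,[0,0,0.001],[0,0,0]],
  [0,[0,0,0.001],[0,0,0]],
  [0,[0,0,0.001],[0,0,0]],
  [0,[0,0,0],[0,0,0]],
  [0,[0,0,0],[0,0,0]],
  [0,[0,0,0],[0,0,0]],
])

```text
time: 10.45
eef_pos: [0.5001, 0.1105, 0.1623]
tcp_rot: [0.98, 0.199, 0.0, -0.0]
contact_force: [0.6, 0.5, -1.4]
opening: 0.248
finger_force: 59.4
```

```bash
python3 - <<'E'
from h import *
s=get_state()
todo(s,[.4997,.1105,.1595],.40)
print(s['contact_force'],s['wrist_torque'])
E
```

```text
at [0.5001 0.1105 0.1623] yaw 0.3998 tilt [ 0.  0. -1.] t 10.45
tool shift [-0.0004 -0.0002  0.0028] turn z -0.0002
[ 0.59684436  0.501748   -1.411356  ] [-0.03484888  0.03182495  0.00159156]
```

Emit:
move_arm([
  [0,[0,0,0.001],[0,0,0]],
  [0,[0,0,0.001],[0,0,0]],
  [0,[0,0,0.001],[0,0,0]],
  [0,[0,0,0.001],[0,0,0]],
  [0,[0,0,0.0005],[0,0,0]],
  [0,[0,0,0],[0,0,0]],
  [0,[0,0,0],[0,0,0]],
  [0,[0,0,0],[0,0,0]],
  [0,[0,0,0],[0,0,0]],
  [0,[0,0,0],[0,0,0]],
])

```text
time: 11.28
eef_pos: [0.5003, 0.1105, 0.1581]
tcp_rot: [0.98, 0.199, 0.0, 0.0]
contact_force: [-0.7, 0.1, 2.8]
opening: 0.249
finger_force: 60.0
```

Emit:
move_arm([
  [0,[0,0,0.0005],[0,0,0]],
  [0,[0,0,0],[0,0,-0.03]],
  [0,[0,0,0],[0,0,-0.03]],
  [0,[0,0,0],[0,0,-0.03]],
  [0,[0,0,0],[0,0,-0.03]],
  [0,[0,0,0],[0,0,-0.03]],
  [0,[0,0,0],[0,0,-0.03]],
  [0,[0,0,0],[0,0,-0.03]],
  [0,[0,0,0],[0,0,-0.03]],
  [0,[0,0,0],[0,0,0]],
])

```text
time: 12.12
eef_pos: [0.5005, 0.11, 0.1576]
tcp_rot: [0.949, 0.315, 0.0, 0.001]
contact_force: [-1.1, -1.7, 3.0]
opening: 0.245
finger_force: 60.1
```

Emit:
move_arm([
  [0,[0,0,0],[0,0,-0.03]],
  [0,[0,0,0],[0,0,-0.03]],
  [0,[0,0,0],[0,0,-0.03]],
  [0,[0,0,0],[0,0,-0.03]],
  [0,[0,0,0],[0,0,-0.03]],
  [0,[0,0,0],[0,0,-0.03]],
  [0,[0,0,0],[0,0,-0.03]],
  [0,[0,0,0],[0,0,-0.03]],
  [0,[0,0,0],[0,0,0]],
  [0,[0,0,0],[0,0,0]],
])

```text
time: 12.95
eef_pos: [0.4996, 0.1105, 0.1563]
tcp_rot: [0.905, 0.425, -0.001, -0.0]
contact_force: [0.7, 0.5, -2.2]
opening: 0.251
finger_force: 59.5
```

```bash
python3 - <<'E'
from h import *
s=get_state()
todo(s,[.4997,.1105,.1595],.40)
print(s['contact_force'],s['wrist_torque'])
E
```

```text
at [0.4996 0.1105 0.1563] yaw 0.8783 tilt [-1.4e-03  4.0e-04 -1.0e+00] t 12.95
tool shift [ 0.0001  0.0001 -0.0032] turn z 0.4783
[ 0.7436629   0.46195814 -2.16791397] [-0.03390787 -0.06381698  0.0481272 ]
```

The force fell back to free weight, so the tang has dropped in. Now I push it home gently.

Emit:
move_arm([
  [0,[0,0,0.0008],[0,0,0]],
  [0,[0,0,0.0008],[0,0,0]],
  [0,[0,0,0.0008],[0,0,0]],
  [0,[0,0,0.0006],[0,0,0]],
  [0,[0,0,0],[0,0,0]],
  [0,[0,0,0],[0,0,0]],
  [0,[0,0,0],[0,0,0]],
  [0,[0,0,0],[0,0,0]],
  [0,[0,0,0],[0,0,0]],
  [0,[0,0,0],[0,0,0]],
])

```text
time: 13.78
eef_pos: [0.5002, 0.1104, 0.1544]
tcp_rot: [0.905, 0.426, 0.0, 0.0]
contact_force: [-0.5, 0.6, -1.7]
opening: 0.245
finger_force: 59.5
```

Emit:
move_arm([
  [0,[0,0,0.0005],[0,0,0]],
  [0,[0,0,0],[0,0,0]],
  [0,[0,0,0.0005],[0,0,0]],
  [0,[0,0,0],[0,0,0]],
  [0,[0,0,0.0005],[0,0,0]],
  [0,[0,0,0],[0,0,0]],
  [0,[0,0,0.0003],[0,0,0]],
  [0,[0,0,0],[0,0,0]],
  [0,[0,0,0],[0,0,0]],
  [0,[0,0,0],[0,0,0]],
])

```text
time: 14.62
eef_pos: [0.5002, 0.1104, 0.1526]
tcp_rot: [0.905, 0.426, 0.0, 0.0]
contact_force: [0.4, -0.4, -0.5]
opening: 0.25
finger_force: 59.7
```

Emit:
move_arm([
  [0,[0,0,0.0003],[0,0,0]],
  [0,[0,0,0],[0,0,0]],
  [0,[0,0,0.0002],[0,0,0]],
  [0,[0,0,0],[0,0,0]],
  [0,[0,0,0],[0,0,0]],
  [0,[0,0,0],[0,0,0]],
  [0,[0,0,0],[0,0,0]],
  [0,[0,0,0],[0,0,0]],
  [0,[0,0,0],[0,0,0]],
  [0,[0,0,0],[0,0,0]],
])

```text
time: 15.45
eef_pos: [0.5002, 0.1105, 0.1525]
tcp_rot: [0.905, 0.426, 0.0, 0.0]
contact_force: [-3.0, 0.4, 4.9]
opening: 0.246
finger_force: 60.5
```

The collar is seated: 7 N at exactly the predicted height. I'll release and retreat upwards.

Emit:
move_arm([
  [0.4,[0,0,0],[0,0,0]],
  [0.6,[0,0,0],[0,0,0]],
  [0.8,[0,0,0],[0,0,0]],
  [0.8,[0,0,0],[0,0,0]],
  [0.8,[0,0,0],[0,0,0]],
  [0.8,[0,0,0],[0,0,0]],
  [0.8,[0,0,-0.003],[0,0,0]],
  [0.8,[0,0,-0.01],[0,0,0]],
  [0.8,[0,0,-0.015],[0,0,0]],
  [0.8,[0,0,-0.02],[0,0,0]],
])

```text
time: 16.28
eef_pos: [0.4993, 0.1104, 0.1999]
tcp_rot: [0.905, 0.426, -0.001, -0.001]
contact_force: [-0.7, 0.2, -0.3]
opening: 0.802
finger_force: 0.0
```

Emit:
move_arm([
  [0.8,[0,0,-0.025],[0,0,0]],
  [0.8,[0,0,-0.025],[0,0,0]],
  [0.8,[0,0,-0.025],[0,0,0]],
  [0.8,[0,0,-0.01],[0,0,0]],
  [0.8,[0,0,0],[0,0,0]],
  [0.8,[0,0,0],[0,0,0]],
  [0.8,[0,0,0],[0,0,0]],
  [0.8,[0,0,0],[0,0,0]],
  [0.8,[0,0,0],[0,0,0]],
  [0.8,[0,0,0],[0,0,0]],
])

```text
time: 17.12
eef_pos: [0.4996, 0.1104, 0.2836]
tcp_rot: [0.905, 0.426, -0.001, -0.001]
contact_force: [0.0, -0.6, -0.4]
opening: 0.799
finger_force: 0.0
```

```bash
python3 - <<'E'
from h import *
s=get_state();print(s['eef_pos'],s['opening'],s['contact_force'])
sc=read_camera('scene')[:,:,::-1]
print('collar underside pred',proj('scene',[.4997,.1105,.140]),'head top',proj('scene',[.4997,.1105,.186]))
cv2.imwrite('pics/end.png',cv2.resize(sc[225:345,250:410],(800,600),interpolation=cv2.INTER_CUBIC))
E
```

```text
[0.49962043 0.1104407  0.28361394] 0.7994387636420498 [ 0.02671865 -0.63570781 -0.37696992]
collar underside pred [327.4458076 275.0545402] head top [328.22388927 256.11763287]
```

View pics/end.png

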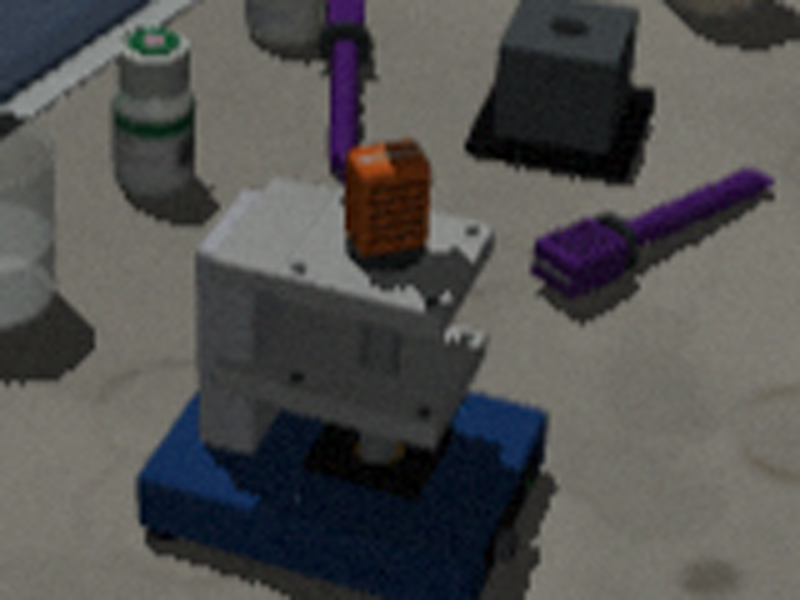

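The orange head stands upright on the upper bracket at (390,200) in the crop, with the collar flush and the shaft visible in the coupling at (380,450). The robot is clear and reagent_c is still in place, so I'm handing in.

```bash
python3 -c "
from plant import *
print(sign_off())"
```

```text
the job is handed in; nothing more can be done
None
```

The shaft is threaded through both bearings with its tang in the coupling and its collar flush on the upper bracket, and I let go and signed off at about 17 s (verdict not shown); both purple look-alikes, standing at the start, were lying down by the end, I didn't establish whether the arm knocked them, and of the bystanders I only rechecked part of the scene, where reagent_c was still in place.

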